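# Seat the battery packs and hold the tester's dial at step three

## Task

Press the yellow and the blue battery pack down until both sit fully home in the bench tester. Then push the spring-return dial's orange paddle down, past the first two detents to the third (the red mark), and keep holding it there with the gripper: the program finishes while the dial is still held at the third step. Do not turn the dial before both packs are home, and leave the spray can, the tub and the carton where they are.

Things in the scene. Friction and masses are not known exactly. Their poses are not given: they have to be found in the camera images.
- tester: Grey battery tester fixed to the bench, 140 mm (its x) by 220 mm (its y, from -90 to +130 mm) and 55 mm high; origin on the bench under the box, z up. On top, in a row along its y: yellow-topped pack at y = +85 mm, blue-topped pack at y = +10 mm, the dial at y = -55 mm. The dial's lever reaches out over the -y end, where nothing lies beneath it. It stands at a different place and yaw each time.
- pack_a_top (a point): Centre of the top face of the yellow-topped battery pack; flat top 86 mm (tester x) by 56 mm (tester y). Axes as the tester's. With the pack fully home the top stands 105 mm above the bench, at the start 5 to 12 mm higher.
- pack_b_top (a point): The same for the blue-topped pack, 75 mm from the other.
- pack_a (a joint): How far the yellow-topped pack is pushed in, m: 0 = 12 mm proud, 0.012 = fully home (hard stop). It slides straight down, stiffly (about 6 N, no spring), and stays where it is left.
- pack_b (a joint): The same for the blue-topped pack.
- dial (a joint): Angle of the dial, rad: 0 at rest, grows as the paddle is pushed down. Detents at 0.35 (first, white mark), 0.70 (second, yellow) and 1.05 (third, red); hard stop at 1.12. A spring always drives it back to 0, no detent holds it: at the paddle 4 N at the start, 7 N at the third step, up to 10 N on the humps between (15 N straight down near the start, where the lever slopes).
- dial_paddle (a point): Centre of the orange paddle, a round bar 16 mm in diameter and 56 mm long (along the tester's x) at the end of the dial's lever, 85 mm from the dial's axis. At rest the lever points to the tester's -y and 35 degrees upward (paddle centre 134 mm above the bench); at the third step it points 25 degrees below level (centre 49 mm above the bench).
- dial_axis (a point): Centre of the white dial, 60 mm in diameter, on its axis, which is level and runs along the tester's x, 85 mm above the bench. Black sector plate with the coloured marks on the +x side.
- spray: Bystander: red spray can, 58 mm in diameter, 158 mm high, standing; origin at the centre of its underside.
- tub: Bystander: clear round tub with orange lid, 72 mm in diameter, 80 mm high; origin at the centre of its underside.
- carton: Bystander: small cardboard box 70 by 110 mm, 45 mm high; origin at the centre of its underside.

How it is judged:
On the way, in this order (a step that is already met when the one before it is completed fails the run):
1. both battery packs are fully home (value of joint each of pack_a, pack_b above 0.0105 m), for 0.2 s.
2. the dial is held at the third step by the gripper, the packs still home (all of step 1 and value of joint dial above 0.97 rad and contact force between the fingers and dial above 1 N), for 0.5 s.
At the end, for the whole second after the job is handed in: The gripper still pushes on the dial (more than 1 N) and holds it at the third step (dial above 0.97 rad) through the last second, with both packs within 1.5 mm of fully home (all of step 2); the arm keeps its last pose, push and grip.
It fails at once if the dial is turned (beyond 0.2 rad) while a pack is still more than 3 mm proud (value of joint dial above 0.2 rad and value of joint any of pack_a, pack_b below 0.009 m).
It fails at once if a bystander (spray can, tub or carton) is shifted by more than 30 mm (distance of any of spray, tub, carton from where it was at the start of the episode above 0.03 m).
It also fails if it takes over 48 s, if anything falls off the work surface, if the arm or the gripper's body presses on something with over 40 N, if the wrist force passes 120 N, or if a joint passes its speed limit or range.

## Robot

A 7-joint arm with a two-finger parallel gripper is mounted at the origin on the work surface. World frame = base frame: x ahead of the robot, y to its left, z up, the work surface at z = 0. Lengths are in m, angles in rad, forces in N, time in s.
With the tool pointing down it reaches from about 0.4 to 0.9 m from the base axis. Payload 5.5 kg.
Tool frame: the origin (TCP) lies at the very end of the fingers, on their centre line; the grasp point (between the pads) lies 19 mm behind it (env.hold_point_z is the distance from the TCP to the grasp point, in m); z points along the fingers, y is the line along which they close (so a half turn about z gives the same grasp; the last joint's range is limited). The gripper opens to 92 mm and grips with 3 to 60 N. Pads are 19 mm wide; open, the fingers measure 130 mm over their backs; the gripper's body (75 mm by 190 mm) begins 47 mm behind the grasp point.
Start: joints at [1.526, 0.501, -0.427, 1.55, 0.221, 1.138, -0.21], TCP at [0.197, -0.619, 0.227] pointing down, gripper open.
Joint ranges: [-2.88, 2.88], [-0.31, 2.03], [-1.54, 1.56], [0.2, 2.42], [-1.41, 4.55], [0.19, 2.02], [-2.57, 2.57]. Speed limits (rad/s): [2.57, 2.57, 3.14, 3.14, 3.14, 3.14, 3.14].

## Interface

Orientations are given as [roll, pitch, yaw] about the fixed x, y, z axes, in that order (R = Rz(yaw) Ry(pitch) Rx(roll)).
In Python, from cell import env gives the robot as it stands.
- The arm moves only by the tool servo_tool, never from a script. Its argument "steps" is a list of rows, each an object of numbers: "tx", "ty", "tz": the shift along the tool's x, y, z in units of 40 mm (1.0 is 40 mm); "spin": the turn about the tool's z in units of 6 degrees (1.0 is 6 degrees); "hand": the closure, from 0 (fully open) to 1 (shut). In form: [{"tx": .., "ty": .., "tz": .., "spin": .., "hand": ..}, ...]. A call has 1 to 10 rows; each row shifts and turns the commanded pose from where the row before left it, along the tool's axes as they then stand; what a row does not reach is not made up. A row lasts 1/12 s, in which the tool goes at most 41.7 mm and 7.16 degrees, less where a joint would pass 70% of its speed; a pose out of reach is approached as far as the arm can. A call is refused whole if a number of a shift passes 1 or a number of a turn 1, either way. A call with a gripper value outside its range is refused whole. The fingers move at their own pace and stop on an object; "squeeze" is the grip in N (left out, the last holds). Time passes only in rows, so rows that do not move let the fingers close. It gives the time, the measured TCP pose, the force, the opening and the grip force at its end, in the units of the state.
- env.observe(): the state, without advancing time (a new reading comes with each control period).
- env.grab_frame(name): name is "side" or "top" or "wrist"; returns (picture, depth): 400x640x3 uint8, red, green, blue; 400x640 float32, m along the optical axis (not along the pixel's ray), 0 where there is no reading.
- env.calibration(name): a dict with "fov_y" (degrees; the focal length in pixels is half the picture's height over the tangent of half this angle, whatever the lens; pixels are square), "cx", "cy" (the principal point, pixels), "position" and "attitude" of the camera in the world; the wrist camera has in their place "tool_from_camera" (4x4, takes a point from camera to tool coordinates, whose origin is the TCP and whose axes are the flange's). Camera axes: x right, y up, looking along -z (the intrinsics and any distortion apply to the point x, -y, -z); pixel columns grow to the right and rows downward; lengths in m; the calibration is good to about 2 mm. A picture is of the moment at which its call begins: read the wrist's pose just before it. calibration takes no time and is no camera call.
- env.sign_off(): hands the job in; it is judged then, once.
The state is a dict: "time_s": time; "joint_pos": joint angles; "qd": joint speeds; "joint_efforts": joint torques, N m; "ee_pos": TCP position; "tcp_rot": TCP orientation; "force": force on the tool from outside, world axes, zero at the start; "wrist_torque": the same for the moment, N m; "gripper_width": finger opening in m; "grasp_force": force on a finger pad.
Only numpy, scipy, OpenCV 4.12 (cv2) and the standard library are available. Lean on these libraries where they do the work, as an engineer would, in place of code of your own. Each camera call takes 0.05 s, during which the arm holds its last target. There are 200 camera calls.

## Working session

There is one attempt and no reset: what is moved stays moved. The work goes in short steps, Python scripts to look and compute and a tool call to move; the robot and the scene stay as the last step left them, time stands still between calls to the robot, and variables do not carry over. Pictures are saved under pics/ and viewed, at most 10 in all, crops included, and the job is handed in when it is done.

Besides the shell and the picture viewer there is one more tool, called after "Emit:" as a command line: name --argument value ..., lists and objects as JSON in quotes. servo_tool: Moves the arm, as the interface text tells. Its arguments: {"type":"object","properties":{"steps":{"type":"array"},"squeeze":{"type":"number"}},"required":["steps"]}

```bash
mkdir -p pics; python3 - <<'E'
from cell import env
import cv2,numpy as np
o=env.observe();print({k:np.round(v,3).tolist() for k,v in o.items()})
for n in("side","top","wrist"):
    c=env.calibration(n);print(n,c)
ims=[]
for n in("side","top"):
    p,d=env.grab_frame(n);np.savez(f"/tmp/{n}.npz",p=p,d=d)
    cv2.imwrite(f"pics/{n}0.png",p[:,:,::-1]); print(n,(d>0).mean())
E
```

```text
{'time_s': 0.0, 'joint_pos': [1.526, 0.502, -0.427, 1.551, 0.221, 1.138, -0.21], 'qd': [0.001, -0.001, 0.001, -0.002, -0.001, -0.0, 0.001], 'joint_efforts': [0.001, -56.659, -5.816, -27.911, -0.069, 0.031, 0.0], 'ee_pos': [0.197, -0.619, 0.226], 'tcp_rot': [-3.14, -0.0, 0.308], 'force': [0.049, 0.826, 0.091], 'wrist_torque': [-0.022, -0.008, 0.022], 'grasp_force': 0.0, 'gripper_width': 0.092}
side {'fov_y': 51.09393730827447, 'cx': 322.4047350717566, 'cy': 197.22587299985327, 'position': array([0.27315309, 0.8292236 , 1.16585308]), 'attitude': array([ 0.69942049,  0.00572476, -2.76391102])}
top {'fov_y': 45.522283870098256, 'cx': 319.5894254936351, 'cy': 203.23434926077113, 'position': array([0.53462185, 0.00195451, 1.34000958]), 'attitude': array([ 0.07213644, -0.01301975, -1.58859655])}
wrist {'fov_y': 60.98629207639707, 'cx': 320.01815068129383, 'cy': 205.89069559390123, 'tool_from_camera': array([[ 1.15843630e-03,  9.67854774e-01,  2.51507047e-01,
         6.61898943e-02],
       [ 9.99999170e-01, -9.79217516e-04, -8.37729972e-04,
        -2.44390369e-04],
       [-5.64520846e-04,  2.51507809e-01, -9.67855105e-01,
        -1.57606939e-01],
       [ 0.00000000e+00,  0.00000000e+00,  0.00000000e+00,
         1.00000000e+00]])}
side 0.996078125
top 0.99582421875
```

View pics/top0.png

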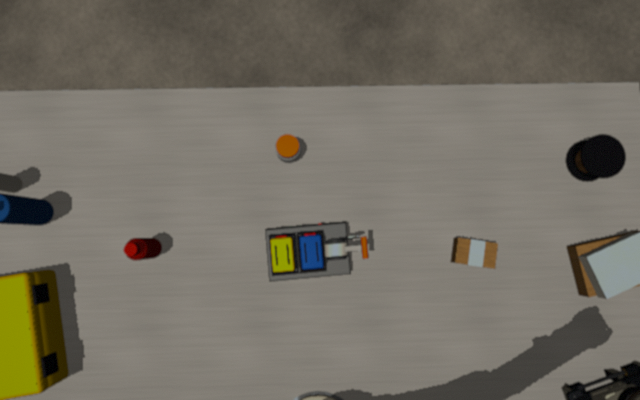

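View pics/side0.png

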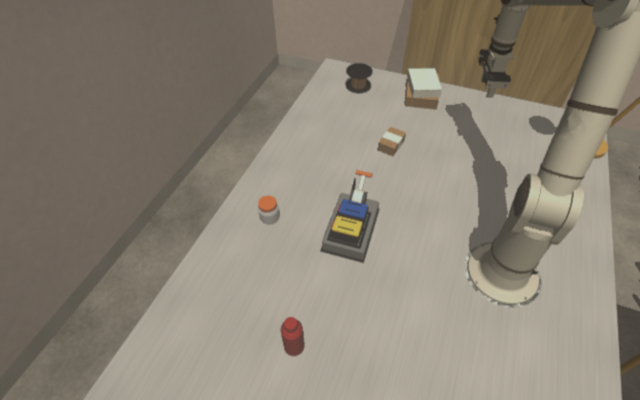

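The top view shows yellow pack at (283,254), blue at (312,251), orange paddle at (364,246), tub at (288,147), spray at (142,249) and carton at (475,252). The side view agrees.

```bash
cat > h.py <<'E'
import numpy as np,cv2
from scipy.spatial.transform import Rotation as Ro
def ray(c,uv,T=None):
    f=200/np.tan(np.radians(c["fov_y"]/2)); u,v=uv
    r=np.array([(u-c["cx"])/f,-(v-c["cy"])/f,-1.])
    if T is None:
        return np.array(c["position"]),Ro.from_euler("xyz",c["attitude"]).as_matrix()@r
    M=T@c["tool_from_camera"]; return M[:3,3],M[:3,:3]@r
def toolT(o):
    T=np.eye(4);T[:3,:3]=Ro.from_euler("xyz",o["tcp_rot"]).as_matrix();T[:3,3]=o["ee_pos"];return T
def onplane(pr,z):
    p,r=pr; return p+r*(z-p[2])/r[2]
R={"yellow":((22,120,60),(35,255,255)),"blue":((105,120,40),(128,255,255)),"orange":((3,130,80),(17,255,255))}
def blobs(p,name,amin=30):
    m=cv2.inRange(cv2.cvtColor(p,cv2.COLOR_RGB2HSV),*R[name])
    if name in("yellow","blue"): m=cv2.morphologyEx(m,cv2.MORPH_CLOSE,np.ones((7,7)))
    cs,_=cv2.findContours(m,cv2.RETR_EXTERNAL,cv2.CHAIN_APPROX_NONE)
    return sorted([(cv2.contourArea(c),cv2.minAreaRect(c)) for c in cs if cv2.contourArea(c)>amin],key=lambda t:-t[0])
E
python3 - <<'E'
from cell import env
from h import *
for n in("top","side"):
    z=np.load(f"/tmp/{n}.npz");p,d=z["p"],z["d"];c=env.calibration(n)
    for k,h in(("yellow",.113),("blue",.113),("orange",.136)):
        for a,r in blobs(p,k)[:4]:
            u,v=r[0]; q=ray(c,(u,v)); dd=d[int(v),int(u)]
            print(n,k,a,np.round(r[0],1),np.round(r[1],1),round(r[2],1),onplane(q,h).round(3),(q[0]+q[1]*dd).round(3),cv2.boxPoints(r).round(0).tolist() if a>300 and k!="orange" else "")
E
```

```text
top yellow 5099.0 [ 26. 335.] [ 52. 128.] 0.0 [0.304 0.727 0.113] [0.31  0.709 0.144] [[0.0, 399.0], [0.0, 271.0], [52.0, 271.0], [52.0, 399.0]]
top yellow 735.0 [281.9 254.5] [34.8 22.8] 85.2 [0.493 0.083 0.113] [0.493 0.083 0.116] [[269.0, 238.0], [292.0, 236.0], [295.0, 271.0], [272.0, 273.0]]
top blue 736.0 [310.9 251.8] [35.  23.2] 85.2 [0.499 0.009 0.113] [0.499 0.009 0.117] [[298.0, 235.0], [321.0, 233.0], [324.0, 268.0], [301.0, 270.0]]
top blue 188.5 [  5. 208.] [26. 10.] 90.0 [0.624 0.789 0.113] [0.618 0.73  0.204] 
top orange 388.0 [287.2 145.6] [22.4 22.4] 26.6 [0.77  0.065 0.136] [0.781 0.068 0.081] 
top orange 245.5 [462.  250.3] [11.9 24.1] 7.6 [ 0.496 -0.373  0.136] [ 0.493 -0.4    0.047] 
top orange 226.0 [490.1 254.5] [10.5 24.6] 7.1 [ 0.484 -0.443  0.136] [ 0.48  -0.477  0.045] 
top orange 209.0 [596.2 244.2] [ 9.5 42.1] 71.6 [ 0.505 -0.715  0.136] [ 0.503 -0.765  0.052] 
side yellow 384.0 [346.7 225.6] [27.4 15.8] 14.0 [0.492 0.088 0.113] [0.492 0.09  0.117] [[332.0, 230.0], [335.0, 215.0], [362.0, 221.0], [358.0, 237.0]]
side blue 231.0 [353.1 208.2] [24.8 12.4] 11.9 [0.497 0.015 0.113] [0.497 0.015 0.113] 
side orange 186.0 [267. 203.] [14. 16.] 90.0 [0.754 0.113 0.136] [0.779 0.075 0.082]
```

```bash
cat >> h.py <<'E'
def plan(o,goal,yaw,n):
    y0=o["tcp_rot"][2]; dy=(yaw-y0+np.pi)%(2*np.pi)-np.pi; dp=(np.array(goal)-o["ee_pos"])/n
    for i in range(n):
        y=y0+dy*i/n; x=np.array([np.cos(y),np.sin(y)]); w=np.array([np.sin(y),-np.cos(y)])
        print("tx %.2f ty %.2f tz %.2f spin %.2f"%(dp[:2]@x/.04,dp[:2]@w/.04,-dp[2]/.04,-np.degrees(dy)/6/n))
E
python3 -c "
from cell import env
from h import *
plan(env.observe(),[.505,-.02,.25],np.radians(94.6),20)"
```

```text
tx 0.59 ty -0.60 tz -0.03 spin -0.64
tx 0.63 ty -0.56 tz -0.03 spin -0.64
tx 0.67 ty -0.51 tz -0.03 spin -0.64
tx 0.70 ty -0.47 tz -0.03 spin -0.64
tx 0.73 ty -0.42 tz -0.03 spin -0.64
tx 0.76 ty -0.37 tz -0.03 spin -0.64
tx 0.78 ty -0.32 tz -0.03 spin -0.64
tx 0.80 ty -0.26 tz -0.03 spin -0.64
tx 0.82 ty -0.21 tz -0.03 spin -0.64
tx 0.83 ty -0.15 tz -0.03 spin -0.64
tx 0.84 ty -0.10 tz -0.03 spin -0.64
tx 0.84 ty -0.04 tz -0.03 spin -0.64
tx 0.84 ty 0.02 tz -0.03 spin -0.64
tx 0.84 ty 0.07 tz -0.03 spin -0.64
tx 0.83 ty 0.13 tz -0.03 spin -0.64
tx 0.82 ty 0.18 tz -0.03 spin -0.64
tx 0.81 ty 0.24 tz -0.03 spin -0.64
tx 0.79 ty 0.29 tz -0.03 spin -0.64
tx 0.77 ty 0.34 tz -0.03 spin -0.64
tx 0.74 ty 0.40 tz -0.03 spin -0.64
```

Emit:
servo_tool --steps '[{"tx": 0.59, "ty": -0.6, "tz": -0.03, "spin": -0.64, "hand": 1}, {"tx": 0.63, "ty": -0.56, "tz": -0.03, "spin": -0.64, "hand": 1}, {"tx": 0.67, "ty": -0.51, "tz": -0.03, "spin": -0.64, "hand": 1}, {"tx": 0.7, "ty": -0.47, "tz": -0.03, "spin": -0.64, "hand": 1}, {"tx": 0.73, "ty": -0.42, "tz": -0.03, "spin": -0.64, "hand": 1}, {"tx": 0.76, "ty": -0.37, "tz": -0.03, "spin": -0.64, "hand": 1}, {"tx": 0.78, "ty": -0.32, "tz": -0.03, "spin": -0.64, "hand": 1}, {"tx": 0.8, "ty": -0.26, "tz": -0.03, "spin": -0.64, "hand": 1}, {"tx": 0.82, "ty": -0.21, "tz": -0.03, "spin": -0.64, "hand": 1}, {"tx": 0.83, "ty": -0.15, "tz": -0.03, "spin": -0.64, "hand": 1}]' --squeeze 20

```text
time_s: 0.93
ee_pos: [0.3511, -0.3177, 0.2386]
tcp_rot: [-3.141, 0.0, 0.981]
force: [0.9, 0.5, -0.1]
gripper_width: 0.0301
grasp_force: 0.0
```

Emit:
servo_tool --steps '[{"tx": 0.84, "ty": -0.1, "tz": -0.03, "spin": -0.64, "hand": 1}, {"tx": 0.84, "ty": -0.04, "tz": -0.03, "spin": -0.64, "hand": 1}, {"tx": 0.84, "ty": 0.02, "tz": -0.03, "spin": -0.64, "hand": 1}, {"tx": 0.84, "ty": 0.07, "tz": -0.03, "spin": -0.64, "hand": 1}, {"tx": 0.83, "ty": 0.13, "tz": -0.03, "spin": -0.64, "hand": 1}, {"tx": 0.82, "ty": 0.18, "tz": -0.03, "spin": -0.64, "hand": 1}, {"tx": 0.81, "ty": 0.24, "tz": -0.03, "spin": -0.64, "hand": 1}, {"tx": 0.79, "ty": 0.29, "tz": -0.03, "spin": -0.64, "hand": 1}, {"tx": 0.77, "ty": 0.34, "tz": -0.03, "spin": -0.64, "hand": 1}, {"tx": 0.74, "ty": 0.4, "tz": -0.03, "spin": -0.64, "hand": 1}]'

```text
time_s: 1.77
ee_pos: [0.5059, -0.019, 0.2506]
tcp_rot: [-3.141, 0.0, 1.651]
force: [-0.0, -0.4, 0.1]
gripper_width: 0.0001
grasp_force: 0.0
```

Emit:
servo_tool --steps '[{"hand": 1}, {"hand": 1}, {"hand": 1}]'

```text
validation failed for argument at $.st...
```

```bash
python3 - <<'E'
from cell import env
from h import *
o=env.observe();p,d=env.grab_frame("wrist");c=env.calibration("wrist");T=toolT(o)
print(o["ee_pos"],o["tcp_rot"],o["joint_pos"],o["gripper_width"],o["force"])
cv2.imwrite("pics/w1.png",p[:,:,::-1])
for k,h in(("yellow",.113),("blue",.113),("orange",.134)):
    for a,r in blobs(p,k,150)[:2]:
        q=ray(c,r[0],T);dd=d[int(r[0][1]),int(r[0][0])]
        m=lambda t:onplane(ray(c,t,T),h)
        b=[m(t) for t in cv2.boxPoints(r)]
        e=[b[1]-b[0],b[2]-b[1]]
        print(k,a,np.round(r[0]),onplane(q,h).round(4),(q[0]+q[1]*dd).round(4),[(np.linalg.norm(x).round(4),np.degrees(np.arctan2(x[1],x[0])).round(1)) for x in e])
E
```

```text
[ 0.50592187 -0.01900879  0.25061812] [-3.14119197e+00  3.81350939e-04  1.65109418e+00] [ 0.82100278  0.3268014  -0.99935712  1.86609201  0.3060291   1.11374861
 -0.21170611] 5.4950097231130815e-05 [-0.03219365 -0.35034702  0.05454652]
yellow 7520.5 [316.  70.] [0.4934 0.0853 0.113 ] [0.4934 0.0851 0.1146] [(np.float64(0.0864), np.float64(4.7)), (np.float64(0.0556), np.float64(-83.2))]
blue 6172.5 [316. 158.] [0.4991 0.0134 0.113 ] [0.4991 0.0134 0.1133] [(np.float64(0.0854), np.float64(4.7)), (np.float64(0.058), np.float64(-83.3))]
orange 2844.0 [610. 114.] [0.7242 0.0689 0.134 ] [0.77   0.0732 0.0781] [(np.float64(0.0442), np.float64(4.7)), (np.float64(0.0448), np.float64(-72.0))]
```

View pics/w1.png

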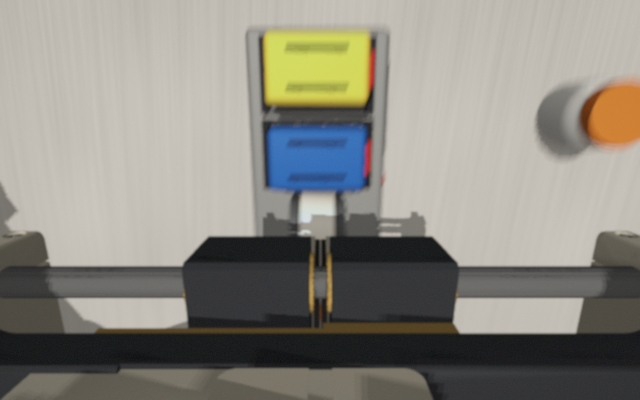

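The wrist view shows the yellow pack (316,70) and blue pack (316,158), both 86×56 mm with yaw about 4.7°. The fingers hide the dial. I'll press yellow first.

Emit:
servo_tool --steps '[{"tx": 0.66, "ty": -0.03, "tz": 0.3, "hand": 1}, {"tx": 0.66, "ty": -0.03, "tz": 0.5, "hand": 1}, {"tx": 0.66, "ty": -0.03, "tz": 0.7, "hand": 1}, {"tx": 0.65, "ty": -0.02, "tz": 0.8, "hand": 1}, {"tx": 0, "tz": 0.7, "hand": 1}, {"tx": 0, "tz": 0.2, "hand": 1}, {"tx": 0, "tz": 0.1, "hand": 1}, {"tx": 0, "tz": 0.1, "hand": 1}, {"tx": 0, "tz": 0.1, "hand": 1}, {"tx": 0, "tz": 0, "hand": 1}]'

```text
validation failed for argument at $.st...
```

Emit:
servo_tool --steps '[{"tx": 0.66, "ty": -0.03, "tz": 0.3, "spin": 0, "hand": 1}, {"tx": 0.66, "ty": -0.03, "tz": 0.5, "spin": 0, "hand": 1}, {"tx": 0.66, "ty": -0.03, "tz": 0.7, "spin": 0, "hand": 1}, {"tx": 0.65, "ty": -0.02, "tz": 0.8, "spin": 0, "hand": 1}, {"tx": 0, "ty": 0, "tz": 0.7, "spin": 0, "hand": 1}, {"tx": 0, "ty": 0, "tz": 0.2, "spin": 0, "hand": 1}, {"tx": 0, "ty": 0, "tz": 0.1, "spin": 0, "hand": 1}, {"tx": 0, "ty": 0, "tz": 0.1, "spin": 0, "hand": 1}, {"tx": 0, "ty": 0, "tz": 0.1, "spin": 0, "hand": 1}, {"tx": 0, "ty": 0, "tz": 0, "spin": 0, "hand": 1}]'

```text
time_s: 2.65
ee_pos: [0.4941, 0.0833, 0.1116]
tcp_rot: [3.14, 0.0, 1.646]
force: [-0.8, -0.1, 0.2]
gripper_width: 0.0004
grasp_force: 0.0
```

Emit:
servo_tool --steps '[{"tx": 0, "ty": 0, "tz": 0.05, "spin": 0, "hand": 1}, {"tx": 0, "ty": 0, "tz": 0.05, "spin": 0, "hand": 1}, {"tx": 0, "ty": 0, "tz": 0.05, "spin": 0, "hand": 1}]'

```text
time_s: 2.9
ee_pos: [0.4946, 0.0834, 0.1061]
tcp_rot: [3.139, 0.001, 1.647]
force: [-1.3, -1.1, 6.2]
gripper_width: 0.0003
grasp_force: 3.0
```

Emit:
servo_tool --steps '[{"tx": 0, "ty": 0, "tz": 0.05, "spin": 0, "hand": 1}, {"tx": 0, "ty": 0, "tz": 0, "spin": 0, "hand": 1}]'

```text
time_s: 3.07
ee_pos: [0.4947, 0.0834, 0.1052]
tcp_rot: [3.139, 0.002, 1.647]
force: [-5.8, -2.2, 17.4]
gripper_width: 0.0006
grasp_force: 8.9
```

Emit:
servo_tool --steps '[{"tx": 0, "ty": 0, "tz": 0.05, "spin": 0, "hand": 1}, {"tx": 0, "ty": 0, "tz": 0, "spin": 0, "hand": 1}, {"tx": 0, "ty": 0, "tz": 0, "spin": 0, "hand": 1}]'

```text
time_s: 3.32
ee_pos: [0.4947, 0.0834, 0.105]
tcp_rot: [3.139, 0.004, 1.647]
force: [-11.8, -4.2, 38.0]
gripper_width: 0.0007
grasp_force: 19.0
```

Emit:
servo_tool --steps '[{"tx": 0, "ty": 0, "tz": -0.5, "spin": 0, "hand": 1}, {"tx": 0, "ty": 0, "tz": -0.3, "spin": 0, "hand": 1}, {"tx": -0.6, "ty": 0, "tz": 0, "spin": 0, "hand": 1}, {"tx": -0.6, "ty": 0, "tz": 0, "spin": 0, "hand": 1}, {"tx": -0.63, "ty": 0, "tz": 0, "spin": 0, "hand": 1}, {"tx": 0, "ty": 0, "tz": 0.3, "spin": 0, "hand": 1}, {"tx": 0, "ty": 0, "tz": 0.1, "spin": 0, "hand": 1}, {"tx": 0, "ty": 0, "tz": 0.1, "spin": 0, "hand": 1}, {"tx": 0, "ty": 0, "tz": 0.1, "spin": 0, "hand": 1}, {"tx": 0, "ty": 0, "tz": 0.05, "spin": 0, "hand": 1}]'

```text
time_s: 4.15
ee_pos: [0.499, 0.0111, 0.1069]
tcp_rot: [-3.142, 0.002, 1.649]
force: [-2.4, -4.2, 5.9]
gripper_width: 0.0002
grasp_force: 3.0
```

Emit:
servo_tool --steps '[{"tx": 0, "ty": 0, "tz": 0.05, "spin": 0, "hand": 1}, {"tx": 0, "ty": 0, "tz": 0.05, "spin": 0, "hand": 1}]'

```text
time_s: 4.32
ee_pos: [0.4992, 0.0112, 0.1049]
tcp_rot: [-3.141, 0.004, 1.649]
force: [-14.8, -6.3, 48.7]
gripper_width: 0.0005
grasp_force: 24.3
```

Both packs are at their hard stops. I'll lift, and check the paddle position in the first top picture.

Emit:
servo_tool --steps '[{"tx": 0, "ty": 0, "tz": -0.5, "spin": 0, "hand": 1}, {"tx": 0, "ty": 0, "tz": -0.8, "spin": 0, "hand": 1}, {"tx": 0, "ty": 0, "tz": -0.9, "spin": 0, "hand": 1}, {"tx": 0, "ty": 0, "tz": 0, "spin": 0, "hand": 1}]'

```text
time_s: 4.65
ee_pos: [0.5028, 0.0143, 0.1966]
tcp_rot: [3.132, 0.0, 1.652]
force: [1.7, 0.3, 0.7]
gripper_width: 0.0007
grasp_force: 0.0
```

```bash
python3 - <<'E'
from cell import env
from h import *
p=np.load("/tmp/top.npz")["p"];c=env.calibration("top")
m=cv2.inRange(cv2.cvtColor(p,cv2.COLOR_RGB2HSV),(2,150,80),(18,255,255));m[:, :345]=0;m[:,385:]=0;m[:225]=0;m[270:]=0
r=cv2.minAreaRect(cv2.findNonZero(m));print(r)
P=onplane(ray(c,r[0]),.138);print("paddle seen",P)
a=np.radians(4.7);yd=np.array([-np.sin(a),np.cos(a)]);org=np.array([.4995,.0105])-.01*yd
print("paddle calc",org-.1246*yd)
o=env.observe();print(o["ee_pos"],o["tcp_rot"])
plan(o,[*(org-.127*yd),.165],np.radians(94.7),5)
E
```

```text
((363.89593505859375, 247.0431671142578), (20.305408477783203, 5.343528747558594), 85.91438293457031)
paddle seen [ 0.50888035 -0.12468678  0.138     ]
paddle calc [ 0.51052892 -0.12364739]
[0.50284482 0.01426772 0.19661256] [3.13205204e+00 3.34556179e-04 1.65173044e+00]
tx -0.70 ty -0.02 tz 0.16 spin -0.00
tx -0.70 ty -0.02 tz 0.16 spin -0.00
tx -0.70 ty -0.02 tz 0.16 spin -0.00
tx -0.70 ty -0.02 tz 0.16 spin -0.00
tx -0.70 ty -0.02 tz 0.16 spin -0.00
```

Emit:
servo_tool --steps '[{"tx": -0.7, "ty": -0.02, "tz": 0.1, "spin": 0, "hand": 1}, {"tx": -0.7, "ty": -0.02, "tz": 0.1, "spin": 0, "hand": 1}, {"tx": -0.7, "ty": -0.02, "tz": 0.1, "spin": 0, "hand": 1}, {"tx": -0.7, "ty": -0.02, "tz": 0.1, "spin": 0, "hand": 1}, {"tx": -0.7, "ty": -0.02, "tz": 0.4, "spin": 0, "hand": 1}, {"tx": 0, "ty": 0, "tz": 0.2, "spin": 0, "hand": 1}, {"tx": 0, "ty": 0, "tz": 0.2, "spin": 0, "hand": 1}, {"tx": 0, "ty": 0, "tz": 0, "spin": 0, "hand": 1}]'

```text
time_s: 5.32
ee_pos: [0.5059, -0.1282, 0.1421]
tcp_rot: [-3.141, -0.0, 1.649]
force: [0.9, 0.2, 1.0]
gripper_width: 0.0005
grasp_force: 0.3
```

Emit:
servo_tool --steps '[{"tx": -0.03, "ty": 0, "tz": 0.1, "spin": 0, "hand": 1}, {"tx": -0.03, "ty": 0, "tz": 0.1, "spin": 0, "hand": 1}, {"tx": -0.03, "ty": 0, "tz": 0.1, "spin": 0, "hand": 1}, {"tx": -0.03, "ty": 0, "tz": 0.1, "spin": 0, "hand": 1}, {"tx": -0.03, "ty": 0, "tz": 0.1, "spin": 0, "hand": 1}, {"tx": -0.02, "ty": 0, "tz": 0.1, "spin": 0, "hand": 1}, {"tx": -0.02, "ty": 0, "tz": 0.1, "spin": 0, "hand": 1}, {"tx": -0.02, "ty": 0, "tz": 0.1, "spin": 0, "hand": 1}]'

```text
time_s: 5.98
ee_pos: [0.5081, -0.1372, 0.1121]
tcp_rot: [3.139, 0.003, 1.65]
force: [-0.2, -6.4, 9.2]
gripper_width: 0.0002
grasp_force: 4.5
```

Emit:
servo_tool --steps '[{"tx": -0.02, "ty": 0, "tz": 0.1, "spin": 0, "hand": 1}, {"tx": -0.02, "ty": 0, "tz": 0.1, "spin": 0, "hand": 1}, {"tx": 0, "ty": 0, "tz": 0.1, "spin": 0, "hand": 1}, {"tx": 0, "ty": 0, "tz": 0.1, "spin": 0, "hand": 1}, {"tx": 0, "ty": 0, "tz": 0.1, "spin": 0, "hand": 1}, {"tx": 0, "ty": 0, "tz": 0.1, "spin": 0, "hand": 1}, {"tx": 0, "ty": 0, "tz": 0.1, "spin": 0, "hand": 1}]'

```text
time_s: 6.57
ee_pos: [0.508, -0.1379, 0.0834]
tcp_rot: [3.139, 0.001, 1.65]
force: [0.4, -3.2, 6.9]
gripper_width: 0.0005
grasp_force: 3.7
```

Tracking the arc well. The remaining distance is 28 mm.

Emit:
servo_tool --steps '[{"tx": 0.01, "ty": 0, "tz": 0.1, "spin": 0, "hand": 1}, {"tx": 0.02, "ty": 0, "tz": 0.1, "spin": 0, "hand": 1}, {"tx": 0.02, "ty": 0, "tz": 0.1, "spin": 0, "hand": 1}, {"tx": 0.02, "ty": 0, "tz": 0.1, "spin": 0, "hand": 1}, {"tx": 0.02, "ty": 0, "tz": 0.1, "spin": 0, "hand": 1}, {"tx": 0.02, "ty": 0, "tz": 0.1, "spin": 0, "hand": 1}, {"tx": 0, "ty": 0, "tz": 0.05, "spin": 0, "hand": 1}, {"tx": 0, "ty": 0, "tz": 0, "spin": 0, "hand": 1}, {"tx": 0, "ty": 0, "tz": 0, "spin": 0, "hand": 1}]'

```text
time_s: 7.32
ee_pos: [0.5076, -0.1327, 0.0575]
tcp_rot: [3.139, -0.001, 1.65]
force: [-0.2, -1.6, 9.2]
gripper_width: 0.0005
grasp_force: 4.1
```

```bash
python3 - <<'E'
from cell import env
from h import *
p,d=env.grab_frame("side");cv2.imwrite("pics/s2.png",cv2.resize(p[130:280,270:470],(800,600))[:,:,::-1])
E
```

```text
(no output)
```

View pics/s2.png

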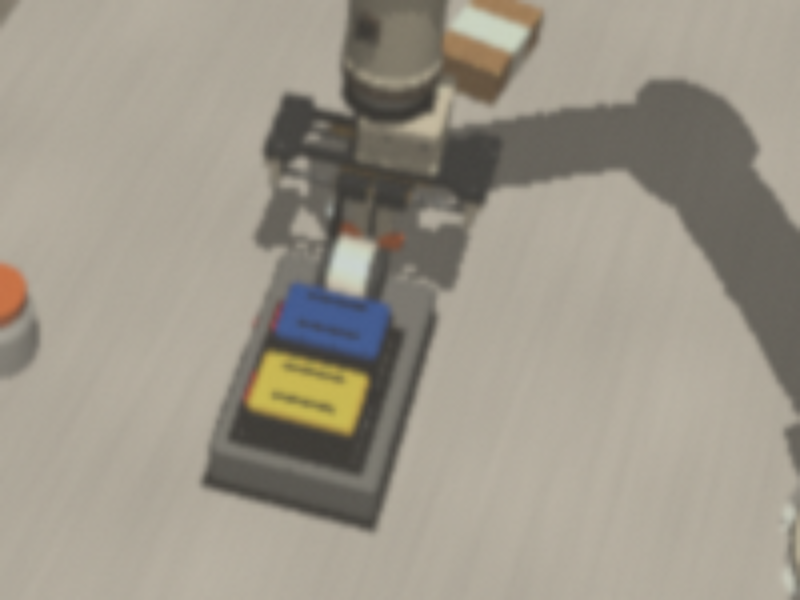

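The picture shows the paddle (370,235) under the fingers and both packs level. The fingertip height puts the dial at about 1.04 rad. I'll push slightly further for margin and hold.

Emit:
servo_tool --steps '[{"tx": 0, "ty": 0, "tz": 0.04, "spin": 0, "hand": 1}, {"tx": 0, "ty": 0, "tz": 0, "spin": 0, "hand": 1}, {"tx": 0, "ty": 0, "tz": 0, "spin": 0, "hand": 1}, {"tx": 0, "ty": 0, "tz": 0, "spin": 0, "hand": 1}, {"tx": 0, "ty": 0, "tz": 0, "spin": 0, "hand": 1}, {"tx": 0, "ty": 0, "tz": 0, "spin": 0, "hand": 1}, {"tx": 0, "ty": 0, "tz": 0, "spin": 0, "hand": 1}, {"tx": 0, "ty": 0, "tz": 0, "spin": 0, "hand": 1}, {"tx": 0, "ty": 0, "tz": 0, "spin": 0, "hand": 1}, {"tx": 0, "ty": 0, "tz": 0, "spin": 0, "hand": 1}]'

```text
time_s: 8.2
ee_pos: [0.5076, -0.1323, 0.0561]
tcp_rot: [3.139, -0.001, 1.65]
force: [0.9, -0.2, 9.5]
gripper_width: 0.0001
grasp_force: 4.5
```

```bash
python3 -c "
from cell import env
o=env.observe();print(o['ee_pos'],o['force'])
print(env.sign_off())"
```

```text
[ 0.50761001 -0.13226206  0.05614463] [ 0.90086291 -0.15069987  9.54445864]
the job is handed in; nothing more can be done
None
```

I pressed both packs to their hard stops, pushed the dial to about the third step (about 1.06 rad, worked out from fingertip height), and handed in at about 8 s with the gripper still holding it at about 9.5 N; no verdict came back.

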